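# Change the desk supply over from battery to mains

### The job

Change the desk's switch box over from battery to mains with presses of the fingertips: first press the round rocker (battery) fully off, its end towards you, then press the wide rectangular rocker (mains) fully on, its end away from you, and last press the small square reset key all the way down and let it come up again. Leave the rockers so set, and do not pick up or shift the things standing round the box.

Things in the scene. Friction and masses are not known exactly. Their poses are not given: they have to be found in the camera images.
- switch_box: grey metal switch box fixed to the desk, 116 mm deep (x) by 266 mm wide (y), top 40 mm above the desk. Origin at the centre of its underside; x points to its back, away from the robot, y to its left. On top, in a row along y at 78 mm pitch in any order: a round rocker, a wide rocker and a square key.
- round_rocker (a joint): round rocker (battery), black, 48 mm across; rad, -0.17 to 0.17. +0.17 = ON: far end (away from the robot, the half with a raised grey ridge) down; -0.17 = OFF: near end down. Stays where it is left; 2 to 3 N on the raised end tips it. Its top is a shallow V: the half that is down lies level, the other slopes up 0.34 rad from the middle.
- wide_rocker (a joint): wide rectangular rocker (mains), black, 48 mm long (x) by 60 mm wide (y); rad, -0.17 to 0.17. +0.17 = ON: far end (away from the robot, the half with a raised grey ridge) down; -0.17 = OFF: near end down. Stays where it is left; 2 to 3 N on the raised end tips it. Its top is a shallow V: the half that is down lies level, the other slopes up 0.34 rad from the middle.
- square_key (a joint): the square spring key (reset) on the switch box, black, 27 by 27 mm, value in m: 0 = up, 0.006 = all the way down. It springs back; 1.2 N starts it, 3.6 N holds it down.
- round_rocker_mid (a point): Middle of the round rocker, at the bottom of its V, 50 mm above the desk; fixed to the box, does not tip. x points to the far (ON) end, y left, z up. Press about 17 mm from here along x (+x for ON, -x for OFF): the raised half is there about 6 mm higher than this point and level with it when fully down. The bezel round the rocker is 7 mm below this point.
- wide_rocker_mid (a point): Middle of the wide rocker, at the bottom of its V, 50 mm above the desk; fixed to the box, does not tip. x points to the far (ON) end, y left, z up. Press about 17 mm from here along x (+x for ON, -x for OFF): the raised half is there about 6 mm higher than this point and level with it when fully down. The bezel round the rocker is 7 mm below this point.
- square_key_mid (a point): centre of the square key's top face when up, 52 mm above the desk; fixed to the switch box and does not move with the key. The key goes 6 mm straight down from here; its bezel is 9 mm below this point. Axes as the switch box.
- stamp: wooden hand stamp, 27 by 48 mm foot, 66 mm tall, standing loose to the right of the box; origin at the centre of its underside
- tape_roll: roll of brown tape lying flat, 92 mm across, 48 mm tall, loose to the left of the box; origin at the centre of its underside
- glue_stick: glue stick standing upright, 28 mm across, 91 mm tall, loose behind the box; origin at the centre of its underside
- card_pack: banded pack of cards lying flat, 57 by 91 by 20 mm, loose behind the box; origin at the centre of its underside

How it is judged (in metres and radians):
On the way, in this order (a step that is already met when the one before it is completed fails the run):
1. the round rocker is pressed off (near end down) while the wide rocker is still off (value of joint round_rocker below -0.12 rad and value of joint wide_rocker below -0.05 rad), for 0.1 s.
2. then the wide rocker is pressed on (far end down) (value of joint round_rocker below -0.12 rad and value of joint wide_rocker above 0.12 rad), for 0.1 s.
3. then the square key is pressed down at least 4.5 of its 6 mm (all of step 2 and value of joint square_key above 0.0045 m), for 0.05 s.
At the end, for the whole second after the job is handed in: The round rocker is off (below -0.12 rad), the wide rocker is on (above 0.12 rad), the square key is up again (less than 1.5 mm down), and the stamp, tape roll, glue stick and card pack stand within 30 mm of where they were, not tipped over (tilt under 0.3 rad) (all of step 2 and value of joint square_key below 0.0015 m and distance of each of stamp, glue_stick, tape_roll, card_pack from where it was at the start of the episode below 0.03 m and angle between each of stamp, glue_stick, tape_roll, card_pack's own z axis and vertical below 0.3 rad); the robot touches nothing.
It fails at once if the wide rocker is tipped towards on before the round rocker is off (value of joint wide_rocker above 0 rad and value of joint round_rocker above -0.12 rad).
It fails at once if the square key is pressed (over 3 mm) before the round rocker is off and the wide rocker on (value of joint square_key above 0.003 m and (value of joint round_rocker above -0.12 rad or value of joint wide_rocker below 0.12 rad)).
It fails at once if a thing standing round the box is lifted, tipped or shifted by more than 30 mm (distance of any of stamp, glue_stick, tape_roll, card_pack from where it was at the start of the episode above 0.03 m or angle between any of stamp, glue_stick, tape_roll, card_pack's own z axis and vertical above 0.3 rad).
It also fails if it takes over 35 s, if anything falls off the work surface, if the arm or the gripper's body presses on something with over 40 N, if the wrist force passes 120 N, or if a joint passes its speed limit or range.

### The arm

A 7-joint arm with a two-finger parallel gripper is mounted at the origin on a cart in front of the work surface, level with it; the furniture and walls round the work are solid. World frame = base frame: x ahead of the robot, y to its left, z up, the work surface at z = 0. Lengths are in mm, angles in rad, forces in N, time in s.
With the tool pointing down it reaches from about 350 to 775 mm from the base axis. Payload 3.1 kg.
Tool frame: the origin (TCP) lies at the very end of the fingers, on their centre line; the grasp point (between the pads) lies 19 mm behind it; z points along the fingers, y is the direction in which the jaws open and shut (so a half turn about z gives the same grasp; the last joint's range is limited). The gripper opens to 85 mm and grips with 20 to 120 N. Pads are 22 mm wide; open, the fingers measure 114 mm over their backs; the gripper's body (76 mm by 85 mm) begins 54 mm behind the grasp point. The pads swing forward as they close: fully open they stand 13 mm farther back than shut.
Start: joints at [-1.32, 0.311, 0.014, 1.512, -0.004, 1.319, -0.027], TCP at [158.721, 526.617, 231.304] pointing down, gripper open.
Joint ranges: [-2.7, 2.7], [-0.3, 1.91], [-1.27, 1.3], [0.12, 2.57], [-1.44, 4.58], [0.2, 2.03], [-3.05, 3.05]. Speed limits (rad/s): [2.79, 2.79, 3.14, 3.14, 3.14, 3.14, 3.14].

### API

Orientations are given as a 3x3 rotation matrix whose columns are the frame's x, y, z axes.
In Python, from cell import * gives the robot as it stands.
- The arm moves only by the shell command python3 -m handwheel 'ROWS'. ROWS is JSON, a list of rows, each a list of 7 numbers: the opening, from -1 (shut) to 1 (fully open), then the shift along the world's x, y, z in units of 40 mm (1.0 is 40 mm), then the turn, a rotation vector about the world's x, y, z in units of 6 degrees (1.0 is 6 degrees). A call has 1 to 5 rows; each row shifts and turns the pose as measured when the row begins; what a row does not reach is not made up. A row lasts 1/8 s, in which the tool goes at most 62.5 mm and 10.7 degrees, less where a joint would pass 70% of its speed; a pose out of reach is approached as far as the arm can. A call is refused whole if a number of a shift passes 1 or a number of a turn 1, either way. A call with a gripper value outside its range is refused whole. The fingers move at their own pace and stop on an object; the grip force is fixed at half the most. Time passes only in rows, so rows that do not move let the fingers close. It gives the time, the measured TCP pose, the force and the opening at its end, in the units of the state.
- sense(): the state, without advancing time (a new reading comes with each control period).
- grab_frame(name): name is "side" or "top"; returns the picture (420x560x3 uint8, blue, green, red); there is no depth.
- camera_info(name): a dict with "vfov" (degrees; the focal length in pixels is half the picture's height over the tangent of half this angle, whatever the lens; pixels are square), "cx", "cy" (the principal point, pixels), "rvec" (rotation vector, rad) and "tvec" (3), from world to camera coordinates, as OpenCV has them. Camera axes: x right, y down, z forward; pixel columns grow to the right and rows downward; lengths in mm; the calibration is good to about 2 mm. A picture is of the moment at which its call begins. camera_info takes no time and is no camera call.
- hand_in(): hands the job in, once; it reports no verdict.
Trained networks look in the newest picture that a camera, given by its name, has taken for a name from the list of things; names that differ only in an ending like _2 or _b are one class to them, and where a whole thing is asked for, a point or a joint stands for the part that bears it (a point fixed in the world has none). Each returns a list of dicts, best first, with "conf" (0 to 1); they miss things now and then, are a little off and sometimes report something else, mostly with a low value. They report only what shows in the picture. A call takes as long as a camera call.
- boxes_of(camera, label): "point" ([column, row] in pixels, amid what is visible of it).
The state is a dict: "time": time; "q": joint angles; "qd": joint speeds; "tau": joint torques, N m; "tcp_pos": TCP position; "eef_rot": TCP orientation; "contact_force": force on the tool from outside, world axes, zero at the start; "moment": the same for the moment, N m; "finger_gap": finger opening in mm.
Only numpy, scipy, OpenCV 4.12 (cv2) and the standard library are available. Lean on these libraries where they do the work, as an engineer would, in place of code of your own. Each camera call takes 0.05 s, during which the arm holds its last target. There are 200 camera calls.

## Working session

There is one attempt and no reset: what is moved stays moved. The work goes in short steps, Python scripts to look and compute and a shell command to move; the robot and the scene stay as the last step left them, time stands still between calls to the robot, and variables do not carry over. Pictures are saved under pics/ and viewed, about 8 in all and at most 12, crops included, and the job is handed in when it is done.

```bash
mkdir -p pics
cat > h.py <<'E'
from cell import *
import numpy as np, cv2
def cam(n):
    i=camera_info(n); f=210/np.tan(np.radians(i["vfov"])/2)
    K=np.array([[f,0,i["cx"]],[0,f,i["cy"]],[0,0,1]]); R=cv2.Rodrigues(np.array(i["rvec"],float))[0]
    return K,R,np.array(i["tvec"],float).ravel(),i
def at_z(n,p,z):
    K,R,t,_=cam(n); d=R.T@np.linalg.inv(K)@[p[0],p[1],1]; c=-R.T@t
    return c+d*(z-c[2])/d[2]
def proj(n,X):
    K,R,t,i=cam(n); return cv2.projectPoints(np.array(X,float).reshape(-1,3),np.array(i["rvec"],float),t,K,None)[0].reshape(-1,2)
E
python3 - <<'E'
from h import *
s=sense(); print(s["time"],s["tcp_pos"],s["eef_rot"],s["finger_gap"],s["contact_force"])
for n in("top","side"):
    print(camera_info(n)); cv2.imwrite(f"pics/{n}0.png",grab_frame(n))
    for l,z in(("switch_box",40),("round_rocker",50),("wide_rocker",50),("square_key",52),("round_rocker_mid",50),("wide_rocker_mid",50),("square_key_mid",52),("stamp",33),("tape_roll",48),("glue_stick",91),("card_pack",20)):
        for d in boxes_of(n,l)[:2]: print(n,l,np.round(d["point"],1),round(d["conf"],2),at_z(n,d["point"],z).round(1))
E
```

```text
0.0 [158.51053006 525.87610449 230.19788917] [[-9.57462209e-01  2.88558077e-01 -5.95285347e-04]
 [ 2.88558672e-01  9.57459358e-01 -2.33874338e-03]
 [-1.04901767e-04 -2.41103316e-03 -9.99997088e-01]] 85.49771569912681 [-0.40147577  0.20297786 -0.14001895]
{'vfov': 51.22929468687247, 'cx': 278.8866804253649, 'cy': 203.97088413307725, 'rvec': array([ 2.09178553, -2.13595539,  0.18803193]), 'tvec': array([ 82.8629296 , 619.59180609, 879.86176311])}
top switch_box [271.2 231.3] 0.91 [565.2  88.   40. ]
top round_rocker [244.9 235. ] 0.8 [557.1 144.2  50. ]
top wide_rocker [311.7 218.2] 0.84 [590.4  -0.   50. ]
top square_key [274.1 224.4] 0.74 [578.4  81.1  52. ]
top round_rocker_mid [244.6 237. ] 0.72 [552.8 144.9  50. ]
top wide_rocker_mid [312.9 214.4] 0.88 [598.6  -2.9  50. ]
top square_key_mid [278.9 226. ] 0.82 [574.7  70.9  52. ]
top square_key_mid [293.1 145. ] 0.63 [755.6  35.8  52. ]
top stamp [365.2 204.9] 0.73 [ 620.1 -119.7   33. ]
top stamp [243.8 236.3] 0.17 [556.4 148.2  33. ]
top tape_roll [166.6 269.3] 0.88 [487.7 311.1  48. ]
top tape_roll [277.4 227.8] 0.3 [571.4  74.3
[... 461 characters left out ...]
78.  238.3  52. ]
side round_rocker_mid [340.7 237.5] 0.73 [753.4 -22.7  50. ]
side round_rocker_mid [240.2 201.7] 0.62 [550.4 143.2  50. ]
side wide_rocker_mid [265.8 237.7] 0.84 [597.6 -12.1  50. ]
side wide_rocker_mid [239.9 203.2] 0.29 [549.4 136.2  50. ]
side square_key_mid [249.4 220. ] 0.65 [567.2  57.2  52. ]
side square_key_mid [248.9 230.4] 0.62 [564.   15.3  52. ]
side stamp [284.5 281.7] 0.64 [ 623.  -139.2   33. ]
side tape_roll [206.9 184.6] 0.67 [472.  237.9  48. ]
side tape_roll [341.9 237.5] 0.65 [756.7 -19.9  48. ]
side glue_stick [289.5 181. ] 0.89 [666.6 160.7  91. ]
side card_pack [339.8 237.6] 0.97 [763.   21.7  20. ]
side card_pack [209.2 186.1] 0.5 [475.6 283.   20. ]
```

```bash
python3 -c "
import cv2,numpy as np
cv2.imwrite('pics/both0.png',cv2.resize(np.hstack([cv2.imread('pics/top0.png'),cv2.imread('pics/side0.png')]),(800,300)))"; ls pics
```

```text
both0.png
side0.png
top0.png
```

View pics/top0.png

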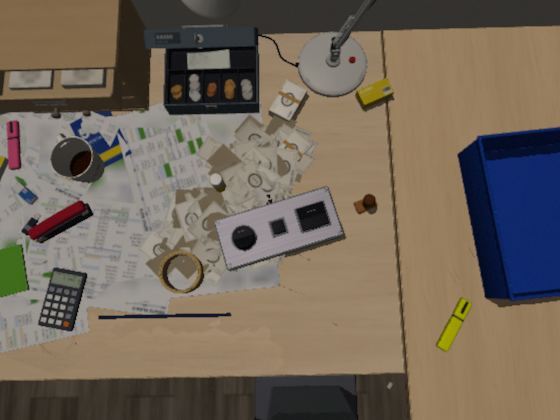

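View pics/side0.png

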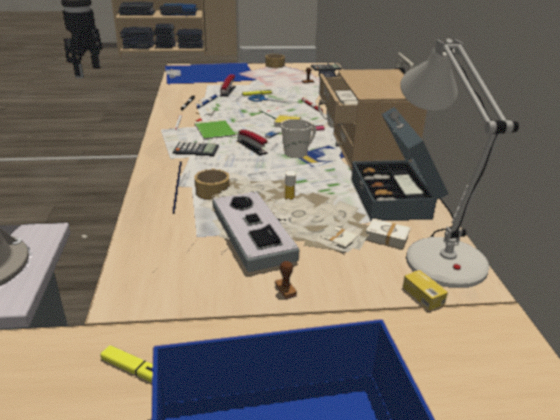

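The top view shows the box with the round rocker at about (244,237), the square key at (279,227) and the wide rocker at (313,216). The networks' points agree, apart from some weak false hits. The side view shows the same order, with the gripper at (80,40). I'll overlay my estimate on a zoomed crop and start moving in the meantime.

Run:
```python
from h import *
r=np.array([552.8,144.9]);w=np.array([598.6,-2.9]);c=(r+w)/2
y=(r-w)/np.linalg.norm(r-w); x=np.array([y[1],-y[0]]); print(c,x,np.arctan2(x[1],x[0]))
P=lambda a,b,z:[*(c+a*x+b*y),z]
crops=[]
for n,(u,v,h) in (("top",(205,175,100)),("side",(200,170,110))):
    im=cv2.imread(f"pics/{n}0.png"); S=4; wd=150 if n=="top" else 110
    cr=cv2.resize(im[v:v+h,u:u+wd],None,fx=S,fy=S,interpolation=cv2.INTER_CUBIC); cr=cv2.convertScaleAbs(cr,alpha=1.6,beta=20)
    T=lambda X:((proj(n,X)-[u,v]+.5)*S).astype(int)
    cv2.polylines(cr,[T([P(58,133,40),P(58,-133,40),P(-58,-133,40),P(-58,133,40)])],True,(0,255,0),1)
    for b,hw in((78,24),(-78,30)): cv2.polylines(cr,[T([P(24,b+hw,50),P(24,b-hw,50),P(-24,b-hw,50),P(-24,b+hw,50)])],True,(0,0,255),1)
    cv2.polylines(cr,[T([P(13.5,13.5,52),P(13.5,-13.5,52),P(-13.5,-13.5,52),P(-13.5,13.5,52)])],True,(255,255,0),1)
    cv2.imwrite(f"pics/{n}_crop.png",cr)
```

```text
[575.7  71. ] [0.95519022 0.29599264] 0.30049455755998294
```

View pics/top_crop.png

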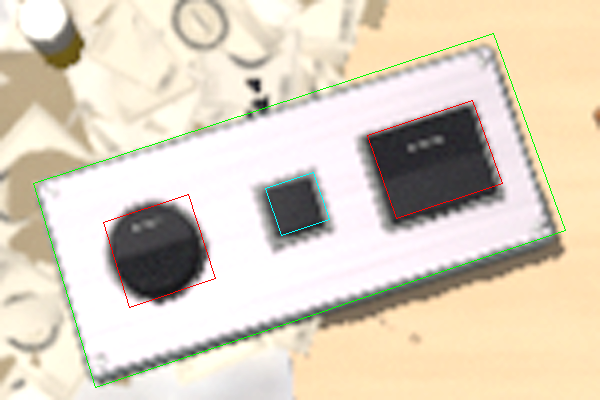

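View pics/side_crop.png

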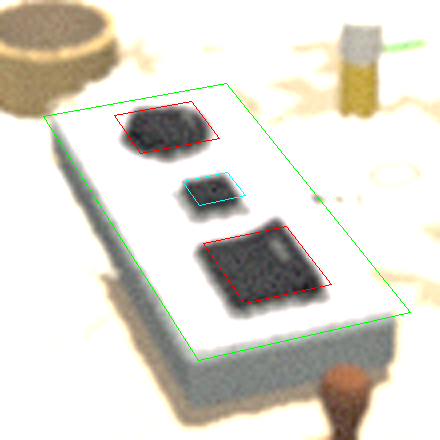

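```bash
python3 -m handwheel '[[-1,1,-1,0,0,0,1],[-1,1,-1,0,0,0,1],[-1,1,-1,0,0,0,1],[-1,1,-1,0,0,0,1],[-1,1,-1,0,0,0,1]]'
```

```text
time: 1.82
tcp_pos: [358.3, 325.3, 231.5]
eef_rot: [[-0.966, -0.259, -0.001], [-0.259, 0.966, 0.003], [0.001, 0.004, -1.0]]
contact_force: [0.7, 0.1, -1.2]
finger_gap: -0.0
```

The overlay fits within about 2–3 mm: the round rocker is at crop (157,252), the key at (293,205) and the wide rocker at (432,163). That puts the box centre at about (575,72) with a yaw of 0.30. The targets are round-off (536,141), wide-on (614,2) and key (575,72).

```bash
python3 -m handwheel '[[-1,0.9,-0.92,0,0,0,0.1],[-1,0.9,-0.92,0,0,0,0.1],[-1,0.9,-0.92,-0.5,0,0,0.1],[-1,0.9,-0.92,-1,0,0,0.1],[-1,0.85,-0.92,-1,0,0,0]]'
```

```text
time: 2.45
tcp_pos: [542.2, 139.7, 138.3]
eef_rot: [[-0.953, -0.302, 0.012], [-0.302, 0.953, 0.011], [-0.014, 0.007, -1.0]]
contact_force: [0.5, -0.0, 0.2]
finger_gap: -0.0
```

```bash
python3 -m handwheel '[[-1,0,0,-0.6,0,0,0],[-1,0,0,-0.1,0,0,0]]'
```

```text
time: 2.7
tcp_pos: [543.0, 133.1, 106.5]
eef_rot: [[-0.956, -0.293, 0.008], [-0.293, 0.956, 0.005], [-0.009, 0.003, -1.0]]
contact_force: [-0.7, 0.7, 0.9]
finger_gap: 0.2
```

```bash
python3 -m handwheel '[[-1,-0.18,0.2,-0.3,0,0,0],[-1,0,0,-0.3,0,0,0],[-1,0,0,0,0,0,0]]'
python3 - <<'E'
from h import *
s=sense();p=s["tcp_pos"];print(p)
o=[]
for n in("top","side"):
    im=grab_frame(n)
    u,v=(proj(n,p)[0]).astype(int); print(n,proj(n,p)[0])
    cr=cv2.convertScaleAbs(cv2.resize(im[v-50:v+50,u-50:u+50],(400,400),interpolation=cv2.INTER_CUBIC),alpha=1.6,beta=20)
    q=((proj(n,[p,[536,141,50]])-[u-50,v-50]+.5)*4).astype(int)
    cv2.circle(cr,tuple(map(int,q[0])),3,(0,255,0),1);cv2.circle(cr,tuple(map(int,q[1])),3,(0,0,255),1)
    o.append(cr)
cv2.imwrite("pics/c1.png",np.hstack(o))
E
```

```text
time: 3.08
tcp_pos: [535.5, 144.4, 83.1]
eef_rot: [[-0.955, -0.297, 0.011], [-0.296, 0.955, 0.008], [-0.012, 0.004, -1.0]]
contact_force: [0.3, -1.4, -0.3]
finger_gap: 0.1
[535.51946554 144.37465202  83.08248757]
top [243.36824237 243.47187911]
side [233.38806634 189.0777676 ]
```

View pics/c1.png

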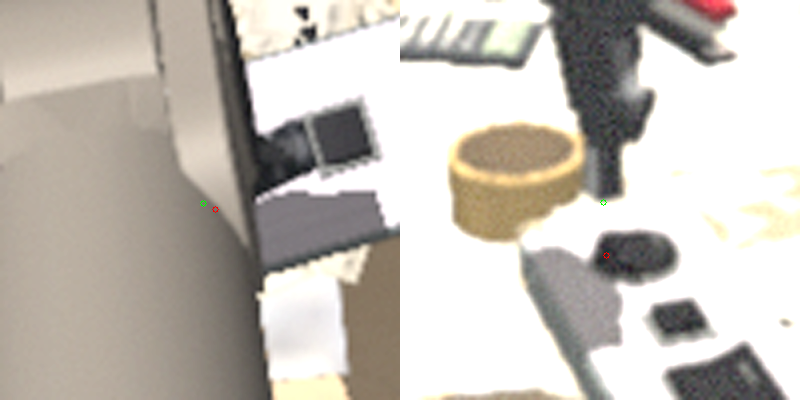

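The side view shows the shut fingertip where its projected TCP is, above the near half of the round rocker. The top view is blocked by the arm. I'll press now.

```bash
python3 -m handwheel '[[-1,0,-0.06,-0.45,0,0,0],[-1,0,0,-0.2,0,0,0],[-1,0,0,-0.1,0,0,0],[-1,0,0,-0.08,0,0,0]]'
```

```text
time: 3.68
tcp_pos: [538.7, 143.2, 53.4]
eef_rot: [[-0.955, -0.297, 0.018], [-0.297, 0.955, 0.01], [-0.02, 0.005, -1.0]]
contact_force: [-2.2, -0.6, 2.8]
finger_gap: 0.3
```

```bash
python3 -m handwheel '[[-1,-0.05,0,-0.12,0,0,0],[-1,0,0,-0.1,0,0,0],[-1,0,0,-0.05,0,0,0]]'
```

```text
time: 4.05
tcp_pos: [538.0, 143.0, 50.0]
eef_rot: [[-0.955, -0.297, 0.021], [-0.296, 0.955, 0.013], [-0.024, 0.006, -1.0]]
contact_force: [-5.0, -2.1, 8.4]
finger_gap: 0.3
```

```bash
python3 -m handwheel '[[-1,0,0,-0.12,0,0,0],[-1,0,0,-0.05,0,0,0]]';python3 -m handwheel '[[-1,0,0,0.6,0,0,0],[-1,0,0,0.6,0,0,0],[-1,0.7,-0.9,0.5,0,0,0],[-1,0.7,-0.9,0,0,0,0],[-1,0.5,-0.9,0,0,0,0]]'
```

```text
time: 4.3
tcp_pos: [538.1, 143.0, 50.0]
eef_rot: [[-0.955, -0.296, 0.021], [-0.296, 0.955, 0.015], [-0.025, 0.008, -1.0]]
contact_force: [-3.7, -1.2, 6.7]
finger_gap: 0.2
time: 4.92
tcp_pos: [615.9, 40.2, 121.1]
eef_rot: [[-0.951, -0.308, 0.027], [-0.308, 0.951, 0.021], [-0.032, 0.012, -0.999]]
contact_force: [0.5, -0.1, -1.3]
finger_gap: -0.1
```

```bash
python3 -m handwheel '[[-1,0,-0.8,0,-0.2,0.26,-0.1],[-1,0,0,-0.4,0,0,0],[-1,0,0,-0.3,0,0,0],[-1,0,0,0,0,0,0]]'
python3 - <<'E'
from h import *
s=sense();p=s["tcp_pos"]
im=grab_frame("side"); grab_frame("top")
cr=cv2.convertScaleAbs(cv2.resize(im[150:260,190:330],None,fx=5,fy=5,interpolation=cv2.INTER_CUBIC),alpha=1.8,beta=30)
for X,c in((p,(0,255,0)),([614,2,50],(0,0,255))):
    q=((proj("side",X)[0]-[190,150]+.5)*5).astype(int); cv2.circle(cr,tuple(map(int,q)),4,c,1)
cv2.imwrite("pics/c2.png",cr)
E
```

```text
time: 5.42
tcp_pos: [616.8, 5.8, 90.0]
eef_rot: [[-0.956, -0.294, 0.001], [-0.294, 0.956, -0.0], [-0.001, -0.001, -1.0]]
contact_force: [-0.9, 0.1, 0.1]
finger_gap: -0.1
```

View pics/c2.png

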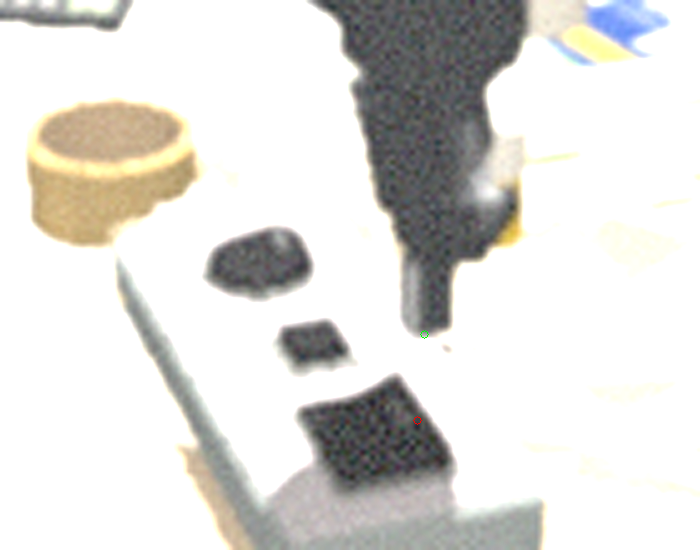

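The round rocker now has its far (ridge) end raised at (285,240), so it is off. The wide rocker's far end is still raised, and the fingertip sits above its far half. Pressing now.

```bash
python3 -m handwheel '[[-1,-0.08,-0.08,-0.5,0,0,0],[-1,0,0,-0.25,0,0,0],[-1,0,0,-0.1,0,0,0],[-1,0,0,-0.15,0,0,0],[-1,0,0,-0.12,0,0,0]]'
```

```text
time: 6.15
tcp_pos: [619.8, 7.4, 50.0]
eef_rot: [[-0.954, -0.3, 0.016], [-0.3, 0.954, 0.003], [-0.016, -0.002, -1.0]]
contact_force: [0.5, 0.7, 5.5]
finger_gap: 0.1
```

```bash
python3 -m handwheel '[[-1,-0.05,0,-0.12,0,0,0],[-1,0,0,-0.12,0,0,0],[-1,0,0,-0.05,0,0,0]]'
```

```text
time: 6.52
tcp_pos: [619.8, 7.3, 50.1]
eef_rot: [[-0.954, -0.3, 0.021], [-0.3, 0.954, 0.006], [-0.022, -0.001, -1.0]]
contact_force: [-2.6, 1.2, 3.9]
finger_gap: -0.4
```

```bash
python3 -m handwheel '[[-1,0,0,0.7,0,0,0],[-1,0,0,0.5,0,0,0],[-1,-0.6,0.8,0,-0.05,0.2,0],[-1,-0.5,0.8,0,0,0,0],[-1,0,0,0,0,0,0]]'
python3 - <<'E'
from h import *
s=sense();p=s["tcp_pos"]; print(p)
im=grab_frame("side")
cr=cv2.convertScaleAbs(cv2.resize(im[150:260,190:330],None,fx=5,fy=5,interpolation=cv2.INTER_CUBIC),alpha=1.8,beta=30)
for X,c in((p,(0,255,0)),([575,72,52],(0,0,255))):
    q=((proj("side",X)[0]-[190,150]+.5)*5).astype(int); cv2.circle(cr,tuple(map(int,q)),4,c,1)
cv2.imwrite("pics/c3.png",cr)
E
```

```text
time: 7.15
tcp_pos: [572.8, 71.2, 99.2]
eef_rot: [[-0.955, -0.298, -0.004], [-0.298, 0.955, -0.001], [0.004, 0.001, -1.0]]
contact_force: [0.2, 0.8, 0.1]
finger_gap: -0.2
[572.75939043  71.2157789   99.1760947 ]
```

View pics/c3.png

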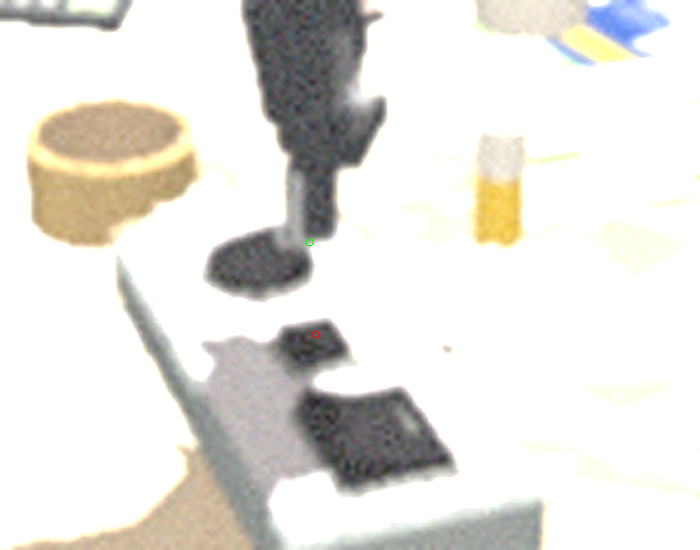

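The wide rocker's ridge now lies flat at (410,425), so it is on. The fingertip is over the key at (315,335). Pressing the key next.

```bash
python3 -m handwheel '[[-1,0,0,-0.6,0,0,0],[-1,0,0,-0.4,0,0,0],[-1,0,0,-0.15,0,0,0],[-1,0,0,-0.15,0,0,0],[-1,0,0,-0.12,0,0,0]]'
```

```text
time: 7.82
tcp_pos: [576.1, 63.6, 45.3]
eef_rot: [[-0.957, -0.289, -0.0], [-0.289, 0.957, -0.004], [0.002, -0.004, -1.0]]
contact_force: [-12.6, -0.1, 35.9]
finger_gap: -0.1
```

```bash
python3 -m handwheel '[[-1,0,0,-0.12,0,0,0],[-1,0,0,-0.12,0,0,0],[-1,0,0,-0.1,0,0,0]]'
```

```text
time: 8.2
tcp_pos: [576.1, 63.7, 45.8]
eef_rot: [[-0.957, -0.289, -0.001], [-0.289, 0.957, 0.001], [0.0, 0.001, -1.0]]
contact_force: [-7.5, -0.4, 18.5]
finger_gap: 0.2
```

The key bottomed at z ≈ 46, its full 6 mm. Lifting clear now.

```bash
python3 -m handwheel '[[-1,0,0,0.7,0,0,0],[-1,0,0,1,0,0,0],[-1,0,0,1,0,0,0],[-1,-0.9,0.9,1,0,0,0],[-1,-0.9,0.9,0,0,0,0]]'; python3 -m handwheel '[[-1,-0.9,0.9,0,0,0,0],[-1,-0.9,0.9,0,0,0,0],[-1,-0.9,0.9,0,0,0,0],[-1,-0.9,0.9,0,0,0,0],[-1,0,0,0,0,0,0]]'
python3 - <<'E'
from h import *
S=sense();print(S["tcp_pos"],S["contact_force"])
im=grab_frame("side")
for l in("stamp","tape_roll","glue_stick","card_pack"):
    d=boxes_of("side",l)
    print(l,[(np.round(e["point"],1),round(e["conf"],2)) for e in d[:2]])
t=grab_frame("top")
a=cv2.convertScaleAbs(cv2.resize(im[160:270,195:295],(400,440),interpolation=cv2.INTER_CUBIC),alpha=1.6,beta=20)
b=cv2.convertScaleAbs(cv2.resize(t[175:285,260:360],(400,440),interpolation=cv2.INTER_CUBIC),alpha=1.6,beta=20)
b=cv2.convertScaleAbs(cv2.resize(t[110:300,140:390],(400,440-136),interpolation=cv2.INTER_CUBIC),alpha=1.6,beta=20)
b=cv2.copyMakeBorder(b,0,136,0,0,cv2.BORDER_CONSTANT)
cv2.imwrite("pics/f.png",np.hstack([a,b]))
E
```

```text
time: 8.82
tcp_pos: [509.5, 129.3, 199.8]
eef_rot: [[-0.961, -0.277, 0.01], [-0.277, 0.961, -0.001], [-0.01, -0.004, -1.0]]
contact_force: [0.1, 1.2, -1.5]
finger_gap: 0.1
time: 9.45
tcp_pos: [360.7, 280.5, 203.3]
eef_rot: [[-0.959, -0.282, 0.019], [-0.282, 0.959, 0.006], [-0.02, 0.0, -1.0]]
contact_force: [0.2, -0.2, 0.1]
finger_gap: -0.1
[360.69128986 280.54463518 203.30948648] [ 0.20028145 -0.2396378   0.06735151]
stamp [(array([285.5, 281.2]), 0.79)]
tape_roll [(array([209.8, 183.2]), 0.84), (array([282.3, 281.5]), 0.63)]
glue_stick [(array([289.2, 181.6]), 0.82)]
card_pack []
```

View pics/f.png

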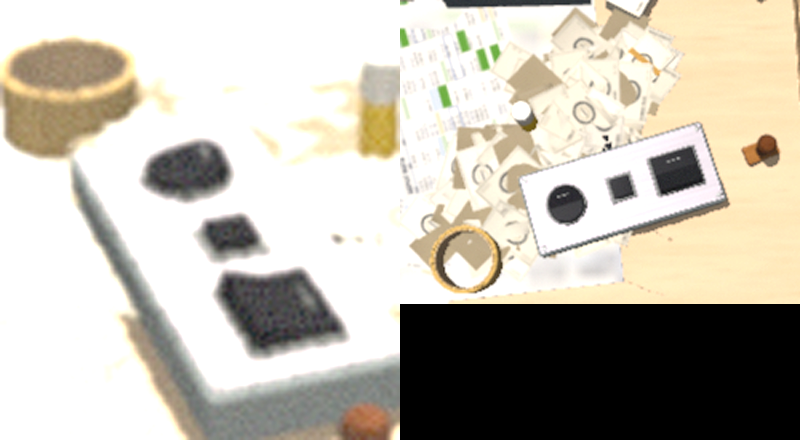

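The things around the box are unmoved. The wide rocker's state is less clear in this crop, so I'll check both rockers against the V model projected in each state.

Run:
```python
from h import *
im=grab_frame("side"); old=cv2.imread("pics/side0.png")
c=np.array([575,72.]);x=np.array([.955,.296]);y=np.array([-.296,.955])
def draw(im):
    u,v,S=232,185,8
    cr=cv2.convertScaleAbs(cv2.resize(im[v:v+70,u:u+50],None,fx=S,fy=S,interpolation=cv2.INTER_CUBIC),alpha=1.6,beta=20)
    for b,hw in((78,24),(-78,30)):
        for near,far,col in((8.5,0,(0,255,0)),(0,8.5,(0,0,255))):
            X=[[*(c+a*x+(b+s)*y),z] for s,l in((hw,((-24,50+near),(0,50),(24,50+far))),(-hw,((24,50+far),(0,50),(-24,50+near)))) for a,z in l]
            cv2.polylines(cr,[((proj("side",X)-[u,v]+.5)*S).astype(int)],True,col,1)
    return cr
cv2.imwrite("pics/v.png",np.hstack([draw(old),draw(im)]))
```

```text
(no output)
```

View pics/v.png

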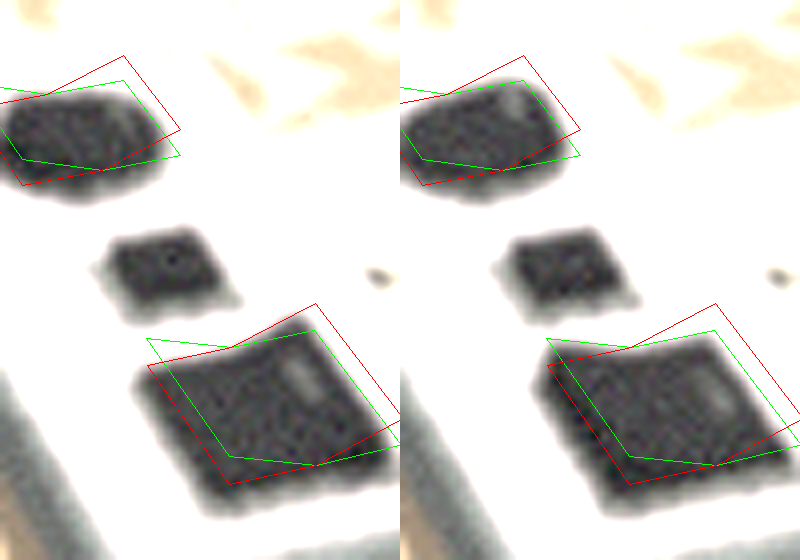

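In the before/after pair, the wide rocker has gone from far end up to near end up (on). The round rocker's ridge end has risen (off), and the key looks up as it did at the start.

```bash
python3 -c "
from cell import *
print(hand_in())"
```

```text
the job is handed in; nothing more can be done
None
```

I changed the switch box over to mains and handed the job in at about 10 s of the 35 s allowed; handing in gives no verdict. With the shut fingertips I pressed the round rocker off, then the wide rocker on, then the square key down, and drew the arm back clear.

- **Presses:** both rockers met a firm stop at z ≈ 50 mm. The key stopped at about 46 mm, its full 6 mm. The force on the tool peaked at about 36 N, during the key press.
- **Final state:** before/after side views show the round rocker's ridge end up (off), the wide rocker's near end up (on), and the key looking up as at the start. The arm touches nothing, with a contact force near 0.
- **Things round the box:** the stamp, tape roll and glue stick were found within about 3 pixels of where they were in the side view.
- **Failed or disagreeing checks:** the network missed the card pack in the last check, and I did not confirm it another way, though the arm never went near it. It also gave some false hits along the way. The drawn V model sat a few millimetres off the rockers' edges, but the tip direction was clear. The fingertip came down about 8 mm to the right of the key's centre, still on the key.

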